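# Close the moisture analyser and start it

### The arm

A 6-joint arm with a two-finger parallel gripper is mounted at the origin on the work surface. World frame = base frame: x ahead of the robot, y to its left, z up, the work surface at z = 0. Lengths are in mm, angles in rad, forces in N, time in s.
With the tool pointing down it reaches from about 375 to 925 mm from the base axis. Payload 5.7 kg.
Tool frame: the origin (TCP) lies on the centre line of the jaws, within the pads' length; the fingertips stand 19 mm ahead of it and the grasp point (between the pads) is the TCP; z points along the fingers, y is the line along which they close (so a half turn about z gives the same grasp; the last joint's range is limited). The gripper opens to 85 mm and grips with 20 to 120 N. Pads are 22 mm wide; open, the fingers measure 114 mm over their backs; the gripper's body (76 mm by 85 mm) begins 54 mm behind the grasp point. The pads swing forward as they close: fully open they stand 13 mm farther back than shut.
Start: joints at [1.169, 0.359, 1.51, -0, 1.272, -0.115], TCP at [169.725, 575.464, 250.267] pointing down, gripper open.
Joint ranges: [-2.97, 2.97], [-1.01, 2.36], [0.21, 2.38], [-0.96, 4.11], [0.2, 2.71], [-2.98, 2.98]. Speed limits (rad/s): [2.39, 2.39, 3.14, 3.14, 3.14, 3.14].

### API

Orientations are given as a 3x3 rotation matrix whose columns are the frame's x, y, z axes.
In Python, from plant import sense, snapshot, camera_params, job_done, boxes_of, trace, tip_of gives the robot as it stands.
- The arm moves only by the tool move_arm, never from a script. Its argument "steps" is a list of rows, each an object of numbers: "fingers": the opening, from -1 (shut) to 1 (fully open); "tx", "ty", "tz": the shift along the tool's x, y, z each as a share of 5 cm, from -1 to 1; "wx", "wy", "wz": the turn, a rotation vector about the tool's x, y, z each as a share of 0.12 rad, from -1 to 1. In form: [{"fingers": .., "tx": .., "ty": .., "tz": .., "wx": .., "wy": .., "wz": ..}, ...]. A call has 1 to 20 rows; each row shifts and turns the commanded pose from where the row before left it, along the tool's axes as they then stand; what a row does not reach is not made up. A row lasts 1/10 s, in which the tool goes at most 50 mm and 8.59 degrees, less where a joint would pass 70% of its speed; a pose out of reach is approached as far as the arm can. A call with a number of a shift or a turn outside -1 to 1 is refused whole. A call with a gripper value outside its range is refused whole. The fingers move at their own pace and stop on an object; "grip_force" is the grip in N (left out, the last holds). Time passes only in rows, so rows that do not move let the fingers close. It gives the time, the measured TCP pose, the force, the opening and the grip force at its end, in the units of the state.
- sense(): the state, without advancing time (a new reading comes with each control period).
- snapshot(name): name is "scene" or "top" or "wrist"; returns the picture (400x640x3 uint8, blue, green, red); there is no depth.
- camera_params(name): a dict with "camera_matrix" (3x3 intrinsics, pixels), "R" (3x3) and "t" (3): a world point X has camera coordinates R X + t. Camera axes: x right, y down, z forward; pixel columns grow to the right and rows downward; lengths in mm; the calibration is good to about 2 mm. A picture is of the moment at which its call begins: read the wrist's pose just before it. camera_params takes no time and is no camera call; for the wrist camera it gives the pose at the moment of the call.
- job_done(): hands the job in; it is judged then, once.
Trained networks look in the newest picture that a camera, given by its name, has taken for a name from the list of things; names that differ only in an ending like _2 or _b are one class to them, and where a whole thing is asked for, a point or a joint stands for the part that bears it (a point fixed in the world has none). Each returns a list of dicts, best first, with "confidence" (0 to 1); they miss things now and then, are a little off and sometimes report something else, mostly with a low value. They report only what shows in the picture. A call takes as long as a camera call. They do not tell look-alikes from the thing itself.
- boxes_of(label, camera): "xyz" ([x, y, z] in mm, in the coordinates of the camera as it stood for that picture, good to about 4 mm: the middle of the surface that is visible of it).
- trace(label, camera): "pixels" (400x640 bool, what is visible of it).
- tip_of(label, camera): "xyz" ([x, y, z] in mm, in the coordinates of the camera as it stood for that picture, good to about 4 mm: a listed point, or the origin of a listed thing).
The state is a dict: "time_s": time; "q": joint angles; "qd": joint speeds; "effort": joint torques, N m; "ee_pos": TCP position; "ee_rot": TCP orientation; "contact_force": force on the tool from outside, world axes, zero at the start; "moment": the same for the moment, N m; "opening": finger opening in mm; "gripper_force": force on a finger pad.
Only numpy, scipy, OpenCV 4.12 (cv2) and the standard library are available. Lean on these libraries where they do the work, as an engineer would, in place of code of your own. Each camera call takes 0.05 s, during which the arm holds its last target. There are 200 camera calls.

### The job

The gravel sample is in the moisture analyser: push its open hood down with your fingertips, gently and without slamming, until it is fully shut, and then press the green start key all the way down and let go. Nothing is to be gripped or picked up: do not touch the lamp glass on the inside of the hood, do not press the red stop key, do not start before the hood is shut, and leave the sample dish, the tins and the wash bottle where they stand.

Things in the scene. Friction and masses are not known exactly. Their poses are not given: they have to be found in the camera images.
- analyser: white bench moisture analyser, fixed, 190 mm wide (y), 80 high, local x -145 to +123. Origin on its underside on the table, z up; local -x is its front, facing the robot. Front console (x -145 to -75, top z 80): blue panel, green start key on the -y side, red stop key on the +y side, display between. Behind it the open drying chamber (floor z 55) under the hood, hinged at the back (x +100, z 80)
- hood (a joint): angle of the hood, rad: 0 is fully shut, level on the chamber; it grows as the hood opens, up to 1.6 (1.57 is upright). It starts between 1.0 and 1.45. The hinge is stiff (0.6 N m of friction, up to 6 N at the orange patch): the hood stays where it is left; no latch
- hood_hinge (a point): middle of the hood's hinge axis (the analyser's y axis), 80 mm above the table. Its axes turn with the hood: x from the hood's front edge to the hinge, z out of its outer face. The hood: grey shell 172 long x 190 wide x 35 mm thick, from the hinge along -x; the flat outer face lies 35 mm along +z from the axis (115 mm above the table when shut)
- hood_patch (a point): middle of the orange patch (35 x 90 mm) on the hood's outer face where it is pushed, 140 mm from the hinge axis towards the front edge (32 mm from that edge), on the face. Axes as hood_hinge. When the hood stands open it faces up and away from the robot
- lamp (a point): middle of the amber ring lamp on the hood's inside, the side that faces the robot when the hood stands open, 87 mm from the hinge axis. The lamp, its bright reflector and the glass cover over them (158 x 178 mm, 4 mm inside the hood's rim) fill the inside of the hood and are not to be touched (hood_c5 in the rules)
- start_top (a point): middle of the top of the round green start key, diameter 24 mm, on the console, local x -110, y -55; 102 mm above the table; z up; it goes down with the key
- start (a joint): travel of the start key in m: 0 is up, 0.006 fully down; spring key, fully down at about 4 N
- stop_top (a point): middle of the top of the round red stop key, the same size, local x -110, y +55; not to be pressed
- stop (a joint): travel of the stop key in m, 0 is up, 0.006 fully down
- dish: loose aluminium sample dish, diameter 94, 10 mm high, with pieces of gravel, on its round support in the chamber, 61 mm above the table. Origin at the centre of its underside, z up
- tin_a: loose closed aluminium moisture tin, diameter 61, 50 mm high, on the table beside the analyser. Origin at the centre of its underside, z up
- tin_b: a second tin like tin_a
- wash_bottle: loose white wash bottle with a red cap, diameter 60, 150 mm high, on the table beside the analyser. Origin at the centre of its underside, z up
Not all that is in view belongs to the job. What is shaped like the tin_a but blue or brown is not meant. There is more than one size of the dish; the one meant has the size given above.

How it is judged (in metres and radians):
On the way, in this order (a step that is already met when the one before it is completed fails the run):
1. the hood is fully shut (value of joint hood below 0.03 rad and value of joint start below 0.002 m), for 0.2 s.
2. the start key is pressed down (value of joint start above 0.0045 m), for 0.05 s.
3. the start key is let go (value of joint start below 0.002 m), for 0.1 s.
At the end, for the whole second after the job is handed in: the hood is shut to within 0.03 rad (about 5 mm at its front edge), the start key has been pressed at least 4.5 mm after that and is up again, the stop key is up, the dish is within 10 mm of where it was, and the tins and bottle stand upright within 30 mm of where they were (all of step 1 and value of joint stop below 0.002 m and distance of dish from where it was at the start of the episode below 0.01 m and linear speed of dish below 0.02 m/s and distance of each of tin_a, tin_b, wash_bottle from where it was at the start of the episode below 0.03 m and angle between each of tin_a, tin_b, wash_bottle's own z axis and vertical below 0.2 rad); the robot touches nothing.
It fails at once if the hood is slammed (closes faster than 2.5 rad/s) or the analyser is pushed with more than 50 N (velocity of joint hood below -2.5 rad/s or contact force between any of the arm, the fingers and analyser above 50 N).
It fails at once if the start key is pressed while the hood is open (value of joint start above 0.003 m and value of joint hood above 0.03 rad).
It fails at once if the stop key is pressed (value of joint stop above 0.003 m).
It fails at once if the lamp glass inside the hood is touched (contact force between any of the fingers, the arm and hood_c5 above 0.3 N).
It fails at once if the dish is lifted or moved by more than 10 mm, or a tin or the wash bottle is lifted or moved by more than 30 mm or tipped (distance of dish from where it was at the start of the episode above 0.01 m or distance of any of tin_a, tin_b, wash_bottle from where it was at the start of the episode above 0.03 m or angle between any of tin_a, tin_b, wash_bottle's own z axis and vertical above 0.4 rad).
It also fails if it takes over 51 s, if anything falls off the work surface, if the arm or the gripper's body presses on something with over 40 N, if the wrist force passes 120 N, or if a joint passes its speed limit or range.

## Working session

There is one attempt and no reset: what is moved stays moved. The work goes in short steps, Python scripts to look and compute and a tool call to move; the robot and the scene stay as the last step left them, time stands still between calls to the robot, and variables do not carry over. Pictures are saved under pics/ and viewed, at most 10 in all, crops included, and the job is handed in when it is done.

Besides the shell and the picture viewer there is one more tool, called after "Call:" as a command line: name --argument value ..., lists and objects as JSON in quotes. move_arm: Moves the arm, as the interface text tells. Shift numbers are shares of 5 cm and turn numbers shares of 0.12 rad, none past 1 either way. Its arguments: {"type":"object","properties":{"steps":{"type":"array"},"grip_force":{"type":"number"}},"required":["steps"]}

```bash
mkdir -p pics; cat > h.py <<'E'
import numpy as np, cv2
from plant import *
def world(c,xyz):
    p=camera_params(c); return np.array(p["R"]).T@(np.array(xyz)-np.array(p["t"]))
E
python3 - <<'E'
from h import *
s=sense(); print(s["time_s"],s["ee_pos"],np.round(s["ee_rot"],3).tolist(),s["opening"])
ims=[]
for c in ["scene","top"]:
    im=snapshot(c); ims.append(im)
    for l in ["start_top","stop_top","hood_hinge","hood_patch","lamp","analyser","dish","tin_a","wash_bottle"]:
        r=tip_of(l,c)
        print(c,l,[(np.round(world(c,d["xyz"])).tolist(),round(d["confidence"],2)) for d in r[:3]])
cv2.imwrite("pics/a.png",ims[0]);cv2.imwrite("pics/b.png",ims[1])
print(sense()["time_s"])
E
```

```text
0.0 [169.49632354 574.90159478 249.46614458] [[-0.959, 0.283, -0.001], [0.283, 0.959, -0.002], [0.0, -0.002, -1.0]] 85.52014313750468
scene start_top [([407.0, 78.0, 105.0], 0.48)]
scene stop_top []
scene hood_hinge []
scene hood_patch [([610.0, 71.0, 224.0], 0.85), ([621.0, 69.0, 78.0], 0.65)]
scene lamp [([609.0, 74.0, 164.0], 0.88)]
scene analyser [([531.0, 96.0, 3.0], 0.74)]
scene dish [([777.0, 128.0, -3.0], 0.78), ([716.0, -136.0, 1.0], 0.56)]
scene tin_a [([485.0, -101.0, -0.0], 0.91), ([514.0, -201.0, -3.0], 0.86), ([657.0, 306.0, 1.0], 0.76)]
scene wash_bottle [([532.0, 306.0, -3.0], 0.54)]
top start_top [([408.0, 77.0, 100.0], 0.64), ([437.0, 181.0, 101.0], 0.52)]
top stop_top [([438.0, 182.0, 101.0], 0.67)]
top hood_hinge [([620.0, 66.0, 81.0], 0.68), ([530.0, 299.0, 0.0], 0.3)]
top hood_patch [([611.0, 73.0, 223.0], 0.67)]
top lamp [([608.0, 72.0, 168.0], 0.73)]
top analyser [([526.0, 97.0, -2.0], 0.87)]
top dish [([771.0, 121.0, 3.0], 0.87), ([716.0, -130.0, -5.0], 0.79)]
top tin_a [([661.0, 307.0, -3.0], 0.89), ([488.0, -103.0, -6.0], 0.84), ([518.0, -200.0, -4.0], 0.71)]
top wash_bottle [([532.0, 302.0, 1.0], 0.55)]
1.0
```

View pics/a.png

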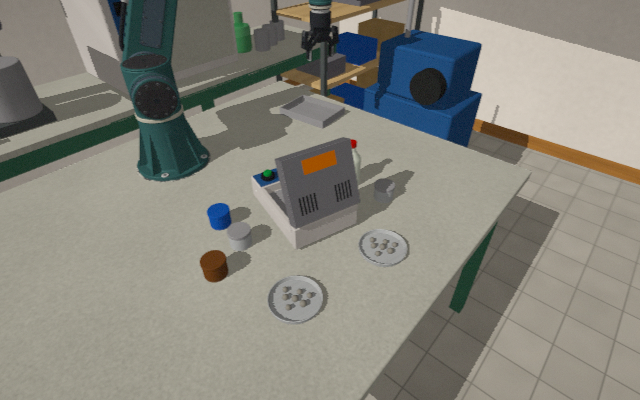

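View pics/b.png

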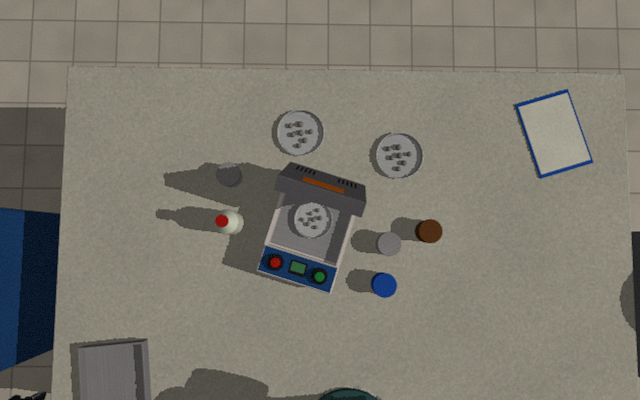

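The scene picture shows the open hood with its orange patch at (320,161) and the green key at (268,174). The top picture shows the red key at (275,262), green at (320,276) and the dish in the chamber at (312,219). The tool's x axis already lies along the analyser's -x and its y along +y. Next I shut the fingers, rise, and cross over behind the hood.

Call:
move_arm --steps '[{"fingers":-1,"tz":-0.7},{"fingers":-1,"tz":-0.7},{"fingers":-1,"tz":-0.7},{"fingers":-1,"tx":-0.7,"ty":-0.4},{"fingers":-1,"tx":-0.7,"ty":-0.4},{"fingers":-1,"tx":-0.7,"ty":-0.4},{"fingers":-1,"tx":-0.7,"ty":-0.4},{"fingers":-1,"tx":-0.7,"ty":-0.4},{"fingers":-1,"tx":-0.7,"ty":-0.4},{"fingers":-1,"tx":-0.7,"ty":-0.4},{"fingers":-1,"tx":-0.7,"ty":-0.4},{"fingers":-1,"tx":-0.7,"ty":-0.4},{"fingers":-1,"tx":-0.7,"ty":-0.4},{"fingers":-1}]'

```text
invalid input at $.steps[0]: expected keys fingers, tx, ty, tz, wx, wy, wz
```

Call:
move_arm --steps '[{"fingers":-1,"tx":0,"ty":0,"tz":-0.7,"wx":0,"wy":0,"wz":0},{"fingers":-1,"tx":0,"ty":0,"tz":-0.7,"wx":0,"wy":0,"wz":0},{"fingers":-1,"tx":0,"ty":0,"tz":-0.7,"wx":0,"wy":0,"wz":0},{"fingers":-1,"tx":-0.7,"ty":-0.4,"tz":0,"wx":0,"wy":0,"wz":0},{"fingers":-1,"tx":-0.7,"ty":-0.4,"tz":0,"wx":0,"wy":0,"wz":0},{"fingers":-1,"tx":-0.7,"ty":-0.4,"tz":0,"wx":0,"wy":0,"wz":0},{"fingers":-1,"tx":-0.7,"ty":-0.4,"tz":0,"wx":0,"wy":0,"wz":0},{"fingers":-1,"tx":-0.7,"ty":-0.4,"tz":0,"wx":0,"wy":0,"wz":0},{"fingers":-1,"tx":-0.7,"ty":-0.4,"tz":0,"wx":0,"wy":0,"wz":0},{"fingers":-1,"tx":-0.7,"ty":-0.4,"tz":0,"wx":0,"wy":0,"wz":0},{"fingers":-1,"tx":-0.7,"ty":-0.4,"tz":0,"wx":0,"wy":0,"wz":0},{"fingers":-1,"tx":0,"ty":0,"tz":0,"wx":0,"wy":0,"wz":0}]'

```text
time_s: 2.2
ee_pos: [396.1, 339.7, 355.4]
ee_rot: [[-0.958, 0.287, 0.002], [0.287, 0.958, -0.002], [-0.002, -0.001, -1.0]]
contact_force: [-0.7, 0.5, 0.1]
opening: 0.1
gripper_force: 0.0
```

```bash
cat >> h.py <<'E'
def look(c,labels,name=None):
    im=snapshot(c)
    if name: cv2.imwrite(f"pics/{name}.png",im)
    for l in labels:
        print(c,l,[(np.round(world(c,d["xyz"])).tolist(),round(d["confidence"],2)) for d in tip_of(l,c)[:2]])
E
python3 - <<'E'
from h import *
look("wrist",["start_top","stop_top","hood_patch","hood_hinge","lamp","analyser","dish"],"w1")
look("top",["start_top","stop_top","hood_patch","hood_hinge"])
E
```

```text
wrist start_top [([404.0, 78.0, 105.0], 0.78)]
wrist stop_top [([433.0, 184.0, 104.0], 0.5)]
wrist hood_patch []
wrist hood_hinge []
wrist lamp []
wrist analyser [([521.0, 105.0, -4.0], 0.89)]
wrist dish [([541.0, 94.0, 60.0], 0.62)]
top start_top [([409.0, 78.0, 100.0], 0.45)]
top stop_top []
top hood_patch [([611.0, 70.0, 224.0], 0.87), ([660.0, 306.0, -2.0], 0.27)]
top hood_hinge [([619.0, 67.0, 85.0], 0.72)]
```

View pics/w1.png

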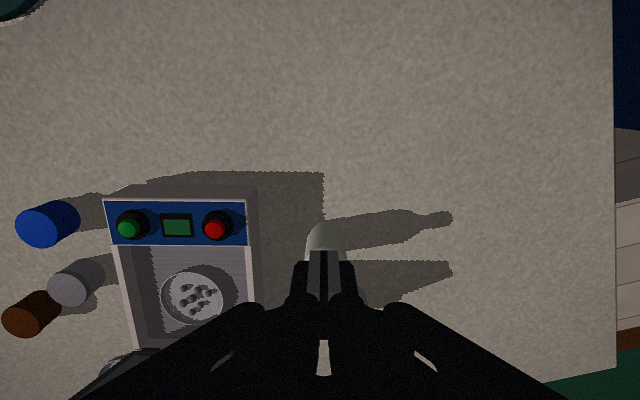

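The wrist picture shows the green key at (130,228), the red key at (216,229) and the dish at (193,297), matching the earlier pose. I continue behind the hood and go down to patch height.

Call:
move_arm --steps '[{"fingers":-1,"tx":-0.76,"ty":-0.43,"tz":0,"wx":0,"wy":0,"wz":0},{"fingers":-1,"tx":-0.76,"ty":-0.43,"tz":0,"wx":0,"wy":0,"wz":0},{"fingers":-1,"tx":-0.76,"ty":-0.43,"tz":0,"wx":0,"wy":0,"wz":0},{"fingers":-1,"tx":-0.76,"ty":-0.43,"tz":0,"wx":0,"wy":0,"wz":0},{"fingers":-1,"tx":-0.76,"ty":-0.43,"tz":0,"wx":0,"wy":0,"wz":0},{"fingers":-1,"tx":-0.76,"ty":-0.43,"tz":0,"wx":0,"wy":0,"wz":0},{"fingers":-1,"tx":-0.76,"ty":-0.43,"tz":0,"wx":0,"wy":0,"wz":0},{"fingers":-1,"tx":-0.76,"ty":-0.43,"tz":0,"wx":0,"wy":0,"wz":0},{"fingers":-1,"tx":-0.76,"ty":-0.43,"tz":0,"wx":0,"wy":0,"wz":0},{"fingers":-1,"tx":0,"ty":0,"tz":0,"wx":0,"wy":0,"wz":0},{"fingers":-1,"tx":0,"ty":0,"tz":0.5,"wx":0,"wy":0,"wz":0},{"fingers":-1,"tx":0,"ty":0,"tz":0.6,"wx":0,"wy":0,"wz":0},{"fingers":-1,"tx":0,"ty":0,"tz":0.6,"wx":0,"wy":0,"wz":0},{"fingers":-1,"tx":0,"ty":0,"tz":0.5,"wx":0,"wy":0,"wz":0},{"fingers":-1,"tx":0,"ty":0,"tz":0,"wx":0,"wy":0,"wz":0}]'

```text
time_s: 4.35
ee_pos: [663.2, 61.0, 241.1]
ee_rot: [[-0.959, 0.283, -0.008], [0.283, 0.959, 0.0], [0.008, -0.002, -1.0]]
contact_force: [0.0, -0.4, 0.7]
opening: 0.2
gripper_force: 0.0
```

```bash
python3 - <<'E'
from h import *
s=sense(); print(s["time_s"],s["ee_pos"],s["contact_force"])
look("wrist",["hood_patch","hood_hinge"])
look("scene",["hood_patch"],"c")
im=cv2.imread("pics/c.png")[110:270,200:420]; cv2.imwrite("pics/c2.png",cv2.resize(im,None,fx=3,fy=3))
E
```

```text
4.35 [663.24728336  60.96009364 241.13388509] [ 0.02122061 -0.38437669  0.71005417]
wrist hood_patch [([616.0, 71.0, 224.0], 0.88)]
wrist hood_hinge []
scene hood_patch [([610.0, 72.0, 227.0], 0.76), ([532.0, 302.0, -2.0], 0.62)]
```

View pics/c2.png

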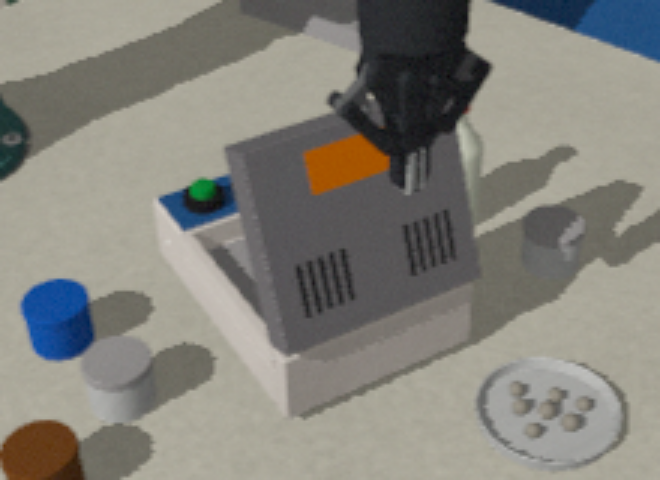

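The scene crop shows the fingertips at (415,185), hanging behind the hood near the orange patch at (345,163) with nothing touched. I now approach the patch and follow the hood's arc down to about 0.65 rad.

Call:
move_arm --steps '[{"fingers":-1,"tx":0.18,"ty":0,"tz":0,"wx":0,"wy":0,"wz":0},{"fingers":-1,"tx":0.18,"ty":0,"tz":0,"wx":0,"wy":0,"wz":0},{"fingers":-1,"tx":0.18,"ty":0,"tz":0,"wx":0,"wy":0,"wz":0},{"fingers":-1,"tx":0.18,"ty":0,"tz":0,"wx":0,"wy":0,"wz":0},{"fingers":-1,"tx":0.18,"ty":0,"tz":0,"wx":0,"wy":0,"wz":0},{"fingers":-1,"tx":0.2,"ty":0,"tz":0.03,"wx":0,"wy":0,"wz":0},{"fingers":-1,"tx":0.2,"ty":0,"tz":0.03,"wx":0,"wy":0,"wz":0},{"fingers":-1,"tx":0.2,"ty":0,"tz":0.06,"wx":0,"wy":0,"wz":0},{"fingers":-1,"tx":0.2,"ty":0,"tz":0.07,"wx":0,"wy":0,"wz":0}]'

```text
time_s: 5.5
ee_pos: [584.7, 84.9, 236.4]
ee_rot: [[-0.959, 0.283, 0.002], [0.283, 0.959, 0.0], [-0.002, 0.001, -1.0]]
contact_force: [2.2, 1.4, 5.0]
opening: -0.1
gripper_force: 2.0
```

```bash
cat >> h.py <<'E'
O=np.array([527.3,99.7]); ex=np.array([.961,-.275]); ey=np.array([.275,.961])
def tip():
    s=sense(); p=np.array(s["ee_pos"]); d=p[:2]-O
    print("t",s["time_s"],"tip ax,ay,z",np.round([d@ex,d@ey,p[2]-19],1),"F",np.round(s["contact_force"],1))
E
python3 - <<'E'
from h import *
tip()
look("wrist",["hood_patch"])
look("scene",["hood_patch","hood_hinge"],"d")
im=cv2.imread("pics/d.png")[110:270,200:420]; cv2.imwrite("pics/d2.png",cv2.resize(im,None,fx=3,fy=3))
E
```

```text
t 5.5 tip ax,ay,z [ 59.2   1.6 217.4] F [2.2 1.4 5. ]
wrist hood_patch [([577.0, 79.0, 214.0], 0.74)]
scene hood_patch [([574.0, 84.0, 214.0], 0.79)]
scene hood_hinge [([620.0, 70.0, 78.0], 0.95)]
```

View pics/d2.png

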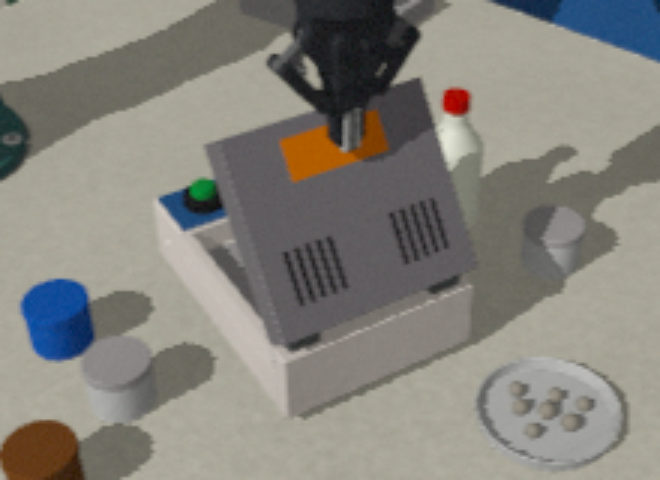

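The crop shows the fingertips on the orange patch at (350,140) and the hood already partly closed (about 0.95 rad) at about 5.6 N. I continue along the arc.

Call:
move_arm --steps '[{"fingers":-1,"tx":0.19,"ty":0,"tz":0.09,"wx":0,"wy":0,"wz":0},{"fingers":-1,"tx":0.19,"ty":0,"tz":0.1,"wx":0,"wy":0,"wz":0},{"fingers":-1,"tx":0.18,"ty":0,"tz":0.12,"wx":0,"wy":0,"wz":0},{"fingers":-1,"tx":0.18,"ty":0,"tz":0.12,"wx":0,"wy":0,"wz":0},{"fingers":-1,"tx":0.16,"ty":0,"tz":0.15,"wx":0,"wy":0,"wz":0},{"fingers":-1,"tx":0.16,"ty":0,"tz":0.15,"wx":0,"wy":0,"wz":0},{"fingers":-1,"tx":0.13,"ty":0,"tz":0.17,"wx":0,"wy":0,"wz":0},{"fingers":-1,"tx":0.13,"ty":0,"tz":0.17,"wx":0,"wy":0,"wz":0},{"fingers":-1,"tx":0.1,"ty":0,"tz":0.19,"wx":0,"wy":0,"wz":0},{"fingers":-1,"tx":0.1,"ty":0,"tz":0.19,"wx":0,"wy":0,"wz":0},{"fingers":-1,"tx":0,"ty":0,"tz":0,"wx":0,"wy":0,"wz":0}]'

```text
time_s: 6.85
ee_pos: [509.8, 105.9, 161.4]
ee_rot: [[-0.959, 0.283, -0.004], [0.283, 0.959, -0.001], [0.004, -0.002, -1.0]]
contact_force: [-0.3, -0.2, -0.3]
opening: 0.1
gripper_force: 0.0
```

```bash
python3 - <<'E'
from h import *
tip()
look("scene",["hood_patch"])
look("top",["hood_patch"])
E
```

```text
t 6.85 tip ax,ay,z [-18.5   1.1 142.4] F [-0.3 -0.2 -0.3]
scene hood_patch [([499.0, 108.0, 143.0], 0.66)]
top hood_patch []
```

Call:
move_arm --steps '[{"fingers":-1,"tx":0.04,"ty":0,"tz":0.08,"wx":0,"wy":0,"wz":0},{"fingers":-1,"tx":0.04,"ty":0,"tz":0.08,"wx":0,"wy":0,"wz":0},{"fingers":-1,"tx":0.04,"ty":0,"tz":0.08,"wx":0,"wy":0,"wz":0},{"fingers":-1,"tx":0.04,"ty":0,"tz":0.08,"wx":0,"wy":0,"wz":0},{"fingers":-1,"tx":0.04,"ty":0,"tz":0.08,"wx":0,"wy":0,"wz":0},{"fingers":-1,"tx":0.03,"ty":0,"tz":0.06,"wx":0,"wy":0,"wz":0},{"fingers":-1,"tx":0,"ty":0,"tz":0,"wx":0,"wy":0,"wz":0}]'

```text
time_s: 7.75
ee_pos: [499.8, 109.3, 139.6]
ee_rot: [[-0.959, 0.283, -0.002], [0.283, 0.959, -0.0], [0.002, -0.001, -1.0]]
contact_force: [0.3, 1.0, 0.1]
opening: 0.2
gripper_force: 0.0
```

```bash
python3 - <<'E'
from h import *
tip()
E
```

```text
t 7.75 tip ax,ay,z [-29.1   1.7 120.6] F [0.3 1.  0.1]
```

Call:
move_arm --steps '[{"fingers":-1,"tx":0,"ty":0,"tz":0.02,"wx":0,"wy":0,"wz":0},{"fingers":-1,"tx":0,"ty":0,"tz":0.02,"wx":0,"wy":0,"wz":0},{"fingers":-1,"tx":0,"ty":0,"tz":0.02,"wx":0,"wy":0,"wz":0},{"fingers":-1,"tx":0,"ty":0,"tz":0.02,"wx":0,"wy":0,"wz":0}]'

```text
time_s: 8.15
ee_pos: [500.6, 109.3, 136.2]
ee_rot: [[-0.959, 0.283, -0.001], [0.283, 0.959, -0.0], [0.001, -0.0, -1.0]]
contact_force: [-1.3, 1.0, 2.3]
opening: 0.2
gripper_force: 1.1
```

Call:
move_arm --steps '[{"fingers":-1,"tx":0,"ty":0,"tz":0.02,"wx":0,"wy":0,"wz":0}]'

```text
time_s: 8.25
ee_pos: [500.7, 109.3, 135.2]
ee_rot: [[-0.959, 0.283, -0.0], [0.283, 0.959, -0.0], [0.0, -0.0, -1.0]]
contact_force: [-0.7, 0.7, 2.0]
opening: 0.1
gripper_force: 1.1
```

Call:
move_arm --steps '[{"fingers":-1,"tx":0,"ty":0,"tz":0.02,"wx":0,"wy":0,"wz":0}]'

```text
time_s: 8.35
ee_pos: [500.7, 109.2, 134.2]
ee_rot: [[-0.959, 0.283, -0.0], [0.283, 0.959, -0.0], [0.0, -0.0, -1.0]]
contact_force: [-1.4, 1.3, 2.3]
opening: 0.1
gripper_force: 1.2
```

Call:
move_arm --steps '[{"fingers":-1,"tx":0,"ty":0,"tz":0.02,"wx":0,"wy":0,"wz":0}]'

```text
time_s: 8.45
ee_pos: [500.8, 109.2, 133.9]
ee_rot: [[-0.959, 0.283, -0.0], [0.283, 0.959, -0.0], [0.0, -0.0, -1.0]]
contact_force: [-5.8, 0.0, 19.5]
opening: -0.2
gripper_force: 9.9
```

Call:
move_arm --steps '[{"fingers":-1,"tx":0,"ty":0,"tz":0.02,"wx":0,"wy":0,"wz":0}]'

```text
time_s: 8.55
ee_pos: [500.8, 109.3, 133.8]
ee_rot: [[-0.959, 0.283, 0.0], [0.283, 0.959, -0.0], [-0.0, -0.0, -1.0]]
contact_force: [-9.7, -0.1, 29.8]
opening: 0.0
gripper_force: 15.0
```

The fingertips stopped firmly at z = 114.8 mm, the shut height, and the force rose to 30 N, so the hood is shut. I rise and move over to the start key.

Call:
move_arm --steps '[{"fingers":-1,"tx":0,"ty":0,"tz":-0.1,"wx":0,"wy":0,"wz":0},{"fingers":-1,"tx":0,"ty":0,"tz":-0.5,"wx":0,"wy":0,"wz":0},{"fingers":-1,"tx":0,"ty":0,"tz":-0.6,"wx":0,"wy":0,"wz":0},{"fingers":-1,"tx":0.55,"ty":-0.38,"tz":0,"wx":0,"wy":0,"wz":0},{"fingers":-1,"tx":0.55,"ty":-0.38,"tz":0,"wx":0,"wy":0,"wz":0},{"fingers":-1,"tx":0.55,"ty":-0.38,"tz":0,"wx":0,"wy":0,"wz":0},{"fingers":-1,"tx":0,"ty":0,"tz":0,"wx":0,"wy":0,"wz":0},{"fingers":-1,"tx":0,"ty":0,"tz":0,"wx":0,"wy":0,"wz":0}]'

```text
time_s: 9.35
ee_pos: [405.8, 77.7, 192.5]
ee_rot: [[-0.959, 0.283, 0.001], [0.283, 0.959, -0.0], [-0.001, 0.0, -1.0]]
contact_force: [-0.1, -0.8, 0.3]
opening: 0.2
gripper_force: 0.0
```

```bash
python3 - <<'E'
from h import *
tip(); print(sense()["ee_pos"])
look("wrist",["start_top","stop_top"],"w3")
look("scene",["start_top","hood_patch"],"s3")
look("top",["stop_top","hood_patch"])
# colour centroids of the keys in the early views, meeting z=102
def ray(c,uv,z):
    p=camera_params(c); R=np.array(p["R"]); t=np.array(p["t"]); K=np.array(p["camera_matrix"])
    d=R.T@np.linalg.inv(K)@[*uv,1]; C=-R.T@t; return np.round(C+d*(z-C[2])/d[2],1)
def blob(im,c):
    h=cv2.cvtColor(im,cv2.COLOR_BGR2HSV); lo,hi=((50,120,60),(70,255,255)) if c=="g" else ((0,150,80),(6,255,255))
    n,_,st,ce=cv2.connectedComponentsWithStats(cv2.inRange(h,lo,hi)); return [(st[i,4],ce[i]) for i in range(1,n) if st[i,4]>15]
im=cv2.imread("pics/b.png")
for k in "gr":
    for a,uv in blob(im,k): print(k,a,uv,ray("top",uv,101))
im=cv2.imread("pics/a.png")
for a,uv in blob(im,"g"): print("scene",a,uv,ray("scene",uv,100))
a=cv2.imread("pics/w3.png"); b=cv2.resize(cv2.imread("pics/s3.png")[110:270,200:420],None,fx=2.5,fy=2.5)
cv2.imwrite("pics/s4.png",b); cv2.imwrite("pics/w4.png",a)
E
```

```text
t 9.35 tip ax,ay,z [-110.7  -54.5  173.5] F [-0.1 -0.8  0.3]
[405.82301241  77.74760754 192.54936301]
wrist start_top [([404.0, 75.0, 106.0], 0.94)]
wrist stop_top [([440.0, 180.0, 103.0], 0.83)]
scene start_top [([406.0, 79.0, 104.0], 0.62)]
scene hood_patch [([491.0, 108.0, 116.0], 0.61)]
top stop_top []
top hood_patch [([491.0, 105.0, 113.0], 0.89)]
g 68 [295.95588235 266.66176471] [428.9 131.1 101. ]
g 79 [319.29113924 276.29113924] [406.7  75.9 101. ]
r 121 [221.08264463 220.38842975] [536.8 309.7 101. ]
r 76 [274.80263158 262.15789474] [439.2 181.1 101. ]
scene 325 [241.05538462  35.19692308] [-705.3  894.2  100. ]
scene 29 [267.         173.24137931] [412.4  70.6 100. ]
```

View pics/s4.png

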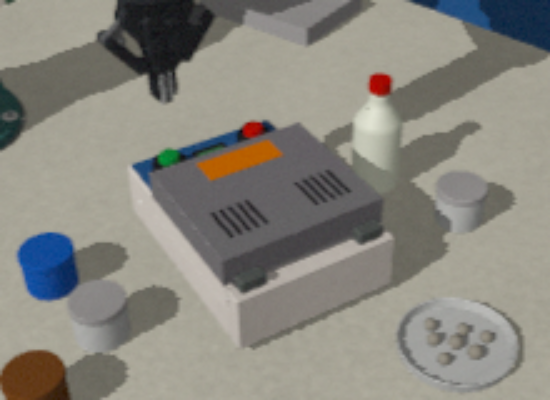

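View pics/w4.png

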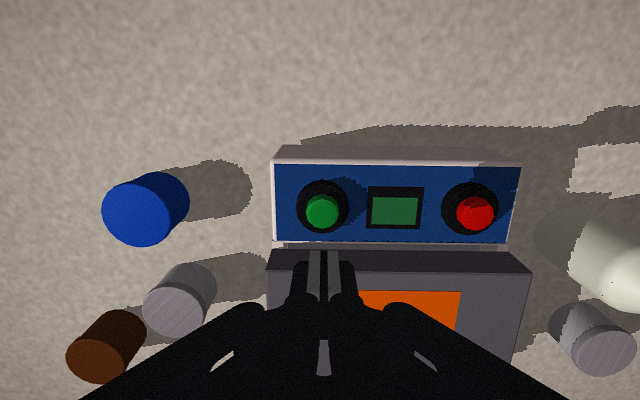

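The pictures show the hood lying flat on the chamber, with the tins and bottle where they were. In the wrist view the green key is at (322,212), straight under the fingertips, and the red key at (475,212) is well clear. I descend onto the green key.

Call:
move_arm --steps '[{"fingers":-1,"tx":0,"ty":0,"tz":0.5,"wx":0,"wy":0,"wz":0},{"fingers":-1,"tx":0,"ty":0,"tz":0.5,"wx":0,"wy":0,"wz":0},{"fingers":-1,"tx":0,"ty":0,"tz":0.3,"wx":0,"wy":0,"wz":0},{"fingers":-1,"tx":0,"ty":0,"tz":0.04,"wx":0,"wy":0,"wz":0},{"fingers":-1,"tx":0,"ty":0,"tz":0.04,"wx":0,"wy":0,"wz":0},{"fingers":-1,"tx":0,"ty":0,"tz":0.04,"wx":0,"wy":0,"wz":0},{"fingers":-1,"tx":0,"ty":0,"tz":0,"wx":0,"wy":0,"wz":0}]'

```text
time_s: 10.5
ee_pos: [406.2, 77.9, 121.8]
ee_rot: [[-0.959, 0.283, 0.001], [0.283, 0.959, -0.0], [-0.001, 0.0, -1.0]]
contact_force: [-0.1, 0.2, 0.5]
opening: -0.1
gripper_force: 0.0
```

Call:
move_arm --steps '[{"fingers":-1,"tx":0,"ty":0,"tz":0.04,"wx":0,"wy":0,"wz":0},{"fingers":-1,"tx":0,"ty":0,"tz":0,"wx":0,"wy":0,"wz":0}]'

```text
time_s: 10.7
ee_pos: [406.2, 77.9, 119.7]
ee_rot: [[-0.959, 0.283, 0.001], [0.283, 0.959, -0.0], [-0.001, 0.0, -1.0]]
contact_force: [0.4, 0.2, 2.0]
opening: -0.2
gripper_force: 0.8
```

Call:
move_arm --steps '[{"fingers":-1,"tx":0,"ty":0,"tz":0.04,"wx":0,"wy":0,"wz":0},{"fingers":-1,"tx":0,"ty":0,"tz":0,"wx":0,"wy":0,"wz":0}]'

```text
time_s: 10.9
ee_pos: [406.2, 77.9, 117.5]
ee_rot: [[-0.959, 0.283, 0.001], [0.283, 0.959, -0.0], [-0.001, 0.0, -1.0]]
contact_force: [0.8, 0.4, 3.1]
opening: -0.1
gripper_force: 1.3
```

Call:
move_arm --steps '[{"fingers":-1,"tx":0,"ty":0,"tz":0.04,"wx":0,"wy":0,"wz":0},{"fingers":-1,"tx":0,"ty":0,"tz":0,"wx":0,"wy":0,"wz":0}]'

```text
time_s: 11.1
ee_pos: [406.2, 77.9, 115.4]
ee_rot: [[-0.959, 0.283, 0.001], [0.283, 0.959, -0.0], [-0.001, 0.0, -1.0]]
contact_force: [0.8, 0.6, 3.7]
opening: 0.1
gripper_force: 1.8
```

Call:
move_arm --steps '[{"fingers":-1,"tx":0,"ty":0,"tz":0.02,"wx":0,"wy":0,"wz":0},{"fingers":-1,"tx":0,"ty":0,"tz":0,"wx":0,"wy":0,"wz":0}]'

```text
time_s: 11.3
ee_pos: [406.3, 77.9, 114.9]
ee_rot: [[-0.959, 0.283, 0.001], [0.283, 0.959, -0.0], [-0.001, 0.0, -1.0]]
contact_force: [-0.7, 0.7, 11.5]
opening: -0.5
gripper_force: 5.6
```

The key is at its stop: the force jumped to 11 N at 6 mm of travel. I let go and rise.

Call:
move_arm --steps '[{"fingers":-1,"tx":0,"ty":0,"tz":-0.1,"wx":0,"wy":0,"wz":0},{"fingers":-1,"tx":0,"ty":0,"tz":-0.3,"wx":0,"wy":0,"wz":0},{"fingers":-1,"tx":0,"ty":0,"tz":-0.7,"wx":0,"wy":0,"wz":0},{"fingers":-1,"tx":0,"ty":0,"tz":-0.9,"wx":0,"wy":0,"wz":0},{"fingers":-1,"tx":0,"ty":0,"tz":-0.9,"wx":0,"wy":0,"wz":0},{"fingers":-1,"tx":0,"ty":0,"tz":0,"wx":0,"wy":0,"wz":0},{"fingers":-1,"tx":0,"ty":0,"tz":0,"wx":0,"wy":0,"wz":0},{"fingers":-1,"tx":0,"ty":0,"tz":0,"wx":0,"wy":0,"wz":0}]'

```text
time_s: 12.1
ee_pos: [404.1, 77.8, 258.1]
ee_rot: [[-0.959, 0.283, -0.003], [0.283, 0.959, -0.0], [0.003, -0.001, -1.0]]
contact_force: [0.1, 0.2, -0.3]
opening: -0.1
gripper_force: 0.0
```

```bash
python3 - <<'E'
from h import *
tip()
look("scene",["start_top","hood_patch"],"f")
look("wrist",["start_top","hood_patch"])
E
```

```text
t 12.1 tip ax,ay,z [-112.4  -54.9  239.1] F [ 0.1  0.2 -0.3]
scene start_top [([403.0, 81.0, 102.0], 0.45)]
scene hood_patch [([489.0, 106.0, 118.0], 0.68)]
wrist start_top [([407.0, 74.0, 106.0], 0.93)]
wrist hood_patch [([494.0, 106.0, 115.0], 0.82), ([438.0, 180.0, 102.0], 0.24)]
```

```bash
python3 -c "
from plant import *
print(job_done())"
```

```text
the job is handed in; nothing more can be done
None
```

I shut the hood fully with the fingertips, pressed the green start key to its stop and let it go, then handed the job in at about 12 s of the 51 s allowed; the hand-in gave no verdict back.

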